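# Snug up the laundry-pole clamp with its reversible ratchet handle

## Robot

A 6-joint arm with a two-finger parallel gripper is mounted at the origin on the work surface. World frame = base frame: x ahead of the robot, y to its left, z up, the work surface at z = 0. Lengths are in m, angles in rad, forces in N, time in s.
With the tool pointing down it reaches from about 0.35 to 0.725 m from the base axis. Payload 6 kg.
Tool frame: the origin (TCP) lies midway between the tips of the shut fingers; the grasp point (between the pads) lies 19 mm behind it (grip_point_offset is the distance from the TCP to the grasp point, in m); x points along the fingers, y is the direction in which the jaws open and shut, and the axes are right-handed (so a half turn about x gives the same grasp; the last joint's range is limited). The gripper opens to 85 mm and grips with 20 to 120 N. Pads are 22 mm wide; open, the fingers measure 114 mm over their backs; the gripper's body (76 mm by 85 mm) begins 54 mm behind the grasp point. The pads swing forward as they close: fully open they stand 13 mm farther back than shut.
Start: joints at [-0.961, 0.04, 0.085, 0, -1.615, -0.334], TCP at [0.163, -0.577, 0.231] pointing down, gripper open.
Joint ranges: [-2.56, 2.56], [-1.29, 2.01], [-1.08, 1.49], [-3.29, 1.98], [-2.81, -0.18], [-2.99, 2.99]. Speed limits (rad/s): [2.57, 2.57, 3.01, 3.14, 3.14, 3.14].

## Interface

Orientations are given as a unit quaternion [w, x, y, z].
In Python, from station import * gives the robot as it stands. The module is installed in compiled form; this text tells all that it offers.
- The arm moves only by the shell command python3 -m pendant 'ROWS' [OPENING]. ROWS is a JSON object of lists of equal length, an entry for each row: "linear": the shift along the tool's x, y, z in cm, a list of three; "twist": the turn about the tool's x in degrees. A call has 1 to 10 rows; each row shifts and turns the pose as measured when the row begins, along the tool's axes as they then stand; what a row does not reach is not made up. A row lasts 1/10 s, in which the tool goes at most 50 mm and 8.59 degrees, less where a joint would pass 70% of its speed; a pose out of reach is approached as far as the arm can. A call with a gripper value outside its range is refused whole. OPENING is the opening, from -1 (shut) to 1 (fully open), set as the call begins (- or left out, the last holds). The fingers move at their own pace and stop on an object; the grip force is fixed at half the most. Time passes only in rows, so rows that do not move let the fingers close. It gives the time, the measured TCP pose, the force and the opening at its end, in the units of the state.
- state(): the state, without advancing time (a new reading comes with each control period).
- read_camera(name): name is "scene" or "top" or "wrist"; returns a dict with "frame" (420x560x3 uint8, blue, green, red), "camera_matrix" (3x3 intrinsics, pixels), "world_to_cam" (4x4, takes a point from world to camera coordinates); the wrist camera has in their place "T_tool_cam" (4x4, takes a point from camera to tool coordinates, whose origin is the TCP and whose axes are the tool frame's). Camera axes: x right, y up, looking along -z (the intrinsics and any distortion apply to the point x, -y, -z); pixel columns grow to the right and rows downward; lengths in m; the calibration is good to about 2 mm. A picture is of the moment at which its call begins: read the wrist's pose just before it. There is no depth.
- hand_in(): hands the job in, once; it reports no verdict.
The state is a dict: "clock": time; "qpos": joint angles; "dq": joint speeds; "tau": joint torques, N m; "tcp_pos": TCP position; "eef_rot": TCP orientation; "contact_force": force on the tool from outside, world axes, zero at the start; "wrist_torque": the same for the moment, N m; "grip_width": opening from 0.0 (shut) to 1.0 (fully open).
Only numpy, scipy, OpenCV 4.12 (cv2) and the standard library are available. Lean on these libraries where they do the work, as an engineer would, in place of code of your own. Each camera call takes 0.05 s, during which the arm holds its last target.

## Task

Tighten the clamp that holds the laundry pole, using its ratchet handle. First flip the small red direction lever on the ratchet head gently over to the tighten side, and check it by swinging the handle right back to its stop: it must click round freely there, without slackening the screw. Then pull the handle forward (clockwise from above), in as many strokes as it needs, until the pad is snug on the pole and the black grip takes about 12 N, no more; let go, and leave everything else on the shelf where it is.

Things in the scene. Friction and masses are not known exactly. Their poses are not given: they have to be found in the camera images.
- clamp: Grey pole clamp, screwed down: base 150 x 100 mm, C-shaped frame with its column on the -x side, a 340 mm long, 32 mm thick pole lying along y in its saddle (it cannot move). Origin on the underside, straight below the vertical screw; z up. Screw, ratchet head and handle turn about this vertical axis x = y = 0. All of it stays below 218 mm.
- head_top (a point): Centre of the top face of the steel ratchet head (82 mm across), on the screw axis, 178 mm above the clamp's origin. The ratchet has 24 teeth (0.26 rad each), so up to a tooth is lost before it drives. Running free, it clicks at about 1 to 2 N at the grip; if it takes 4 N or more on the way back, it is driving the screw loose.
- handle (a joint): Handle angle (rad). 0: it points along the clamp's +y; positive is clockwise from above, towards the clamp's +x (tighten); negative is back. Stops at -0.55 and +0.55. Starts between 0.05 and 0.5, stays where it is left. A steel bar, top 170 mm above the clamp's origin, with the grip at its end, 130 mm from the axis.
- grip_top (a point): Centre of the top of the black upright grip at the handle's end: cylinder 24 mm across, 45 mm tall, spins on its own vertical pin, top 216.5 mm above the clamp's origin. Turning the screw takes 4 to 4.5 N here with the pad off the pole, 8 N once it meets the pole, then 17 N more per rad. Right at 12 N (10 to 14); above 15 N is overtightened. The screw holds what is tightened.
- lever (a joint): Red direction lever, angle relative to the handle (rad): -0.3 loosen (as it starts), +0.3 tighten. Snaps over past 0; may rest from 0.1 to 0.3 either side while a tooth holds it off, and wiggles as the ratchet clicks. Pivots on the handle 46 mm from the screw axis and points back over the axis. Positive moves its tab to the left as seen looking from the axis out along the handle.
- lever_tab (a point): Centre of the top of the lever's red upright tab: 8 mm thick (in the flipping direction), 16 mm along the lever, 26 mm tall above the ratchet head's top face; top 204.5 mm above the clamp's origin; 40 mm from the lever's pivot, about over the screw axis; travels about 12 mm to either side. About 2 N here flips it; more than 20 N is too much.
- pad_face (a point): Centre of the underside of the round black rubber pad under the screw, above the pole. It meets the pole when 61 mm above the clamp's origin, and sinks 5 mm per rad of screw turning (clockwise). It starts 2.3 to 3.8 mm above the pole; it is snug when it has squeezed into it by 0.4 to 2.1 mm.
- bucket: Yellow plastic bucket, 178 mm across, 150 mm tall, steel bail on the rim; origin centre of underside. Leave alone.
- pot: Blue and white lidded ceramic pot, 140 mm across, 139 mm tall; origin centre of underside. Leave alone.
- caddy: Green peg caddy, 110 x 160 mm, handle to 129 mm high; origin centre of underside. Leave alone.
- trowel: Stainless hand trowel lying along its x, 280 mm long, 66 mm wide; origin at the root of the blade, on the shelf. Leave alone.
- slidebox: Small wooden box with sliding lid, 90 x 155 mm, 62 mm tall; origin centre of underside. Leave alone.
- saucers: Terracotta saucer, 132 mm across, 25 mm tall; origin centre of underside. Leave alone.
- loosepeg: Blue clothes peg lying along its x, 72 x 20 x 10 mm; origin centre of underside. Leave alone.

How it is judged:
On the way, in this order (a step that is already met when the one before it is completed fails the run):
1. the direction lever is over on the tighten side (value of joint lever above 0.06 rad), for 0.1 s.
2. set to tighten, the handle has been swung right back to (nearly) its back stop (value of joint handle below -0.42 rad and value of joint lever above 0.06 rad), for 0.1 s.
At the end, for the whole second after the job is handed in: The pad is squeezed into the pole by 0.4 to 2.1 mm (its face 60.6 to 58.9 mm above the clamp's origin), the lever is still on the tighten side (above 0.06 rad) and the handle is let go and at rest (slower than 0.05 rad/s) (z of pad_face in the frame of clamp between 0.0589 and 0.0606 m and value of joint lever above 0.06 rad and velocity of joint handle between -0.05 and 0.05 rad/s); the robot touches nothing.
It fails at once if the screw is slackened: the pad is wound up to more than 4.5 mm above the pole (z of pad_face in the frame of clamp above 0.0655 m).
It fails at once if the clamp is overtightened: the pad is squeezed in by more than 2.1 mm (z of pad_face in the frame of clamp below 0.0589 m).
It fails at once if the fingers press the lever with more than 20 N (contact force between the fingers and lever above 20 N).
It fails at once if a bystander is shifted by more than 30 mm (distance of any of bucket, pot, caddy, trowel, slidebox, saucers, loosepeg from where it was at the start of the episode above 0.03 m).
It also fails if it takes over 67 s, if anything falls off the work surface, if the arm or the gripper's body presses on something with over 40 N, if the wrist force passes 120 N, or if a joint passes its speed limit or range.

## Working session

There is one attempt and no reset: what is moved stays moved. The work goes in short steps, Python scripts to look and compute and a shell command to move; the robot and the scene stay as the last step left them, time stands still between calls to the robot, and variables do not carry over. Pictures are saved under pics/ and viewed, and the job is handed in when it is done.

```bash
mkdir -p pics; python3 - <<'E'
from station import *
import cv2,numpy as np
s=state();print(s)
for n in("scene","top","wrist"):
    c=read_camera(n);cv2.imwrite(f"pics/{n}0.png",c["frame"]);print(n,[ (k,np.round(v,4).tolist()) for k,v in c.items() if k!="frame"])
E
```

```text
{'clock': 0.0, 'qpos': array([-9.61289394e-01,  4.08540749e-02,  8.38077122e-02, -4.65607268e-04,
       -1.61546807e+00, -3.33686372e-01]), 'dq': array([ 0.00026363, -0.00047936,  0.00017937, -0.00204008,  0.00040026,
        0.00070719]), 'tau': array([ 9.92543501e-04, -3.68211615e+01,  3.47409582e+01,  6.93244591e+00,
       -5.47518575e-03, -1.46021324e-05]), 'tcp_pos': array([ 0.16339224, -0.57699587,  0.23025281]), 'eef_rot': array([ 0.70026239, -0.09659972,  0.7005213 ,  0.09783142]), 'contact_force': array([ 0.35066285, -0.05646808, -0.10576434]), 'wrist_torque': array([-0.01735097,  0.01038636, -0.00580553]), 'grip_width': 1.0002155436488605}
scene [('camera_matrix', [[504.4117, 0.0, 280.1793], [0.0, 504.4117, 208.4725], [0.0, 0.0, 1.0]]), ('world_to_cam', [[0.6114, 0.7911, 0.0181, -0.3733], [-0.4996, 0.3682, 0.7841, 0.1209], [0.6137, -0.4884, 0.6203, -1.7905], [0.0, 0.0, 0.0, 1.0]])]
top [('camera_matrix', [[526.092, 0.0, 282.4619], [0.0, 526.092, 199.0378], [0.0, 0.0, 1.0]]), ('world_to_cam', [[-0.0052, -1.0, 0.0017, 0.0434], [0.9955, -0.005, 0.0942, -0.5602], [-0.0942, 0.0022, 0.9956, -1.5002], [0.0, 0.0, 0.0, 1.0]])]
wrist [('camera_matrix', [[304.4481, 0.0, 279.674], [0.0, 304.4481, 209.3366], [0.0, 0.0, 1.0]]), ('T_tool_cam', [[-0.0001, 0.2801, -0.96, -0.1412], [1.0, -0.0004, -0.0002, -0.0008], [-0.0005, -0.96, -0.2801, -0.0709], [0.0, 0.0, 0.0, 1.0]])]
```

View pics/scene0.png

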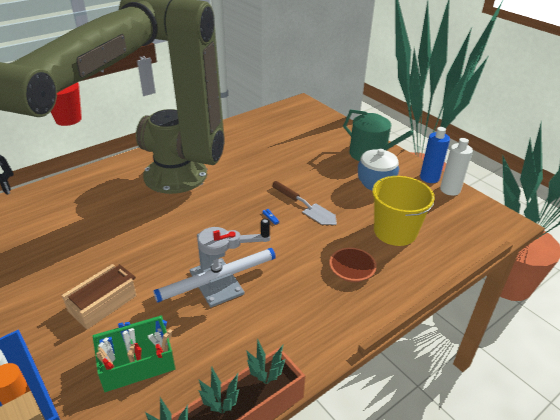

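View pics/top0.png

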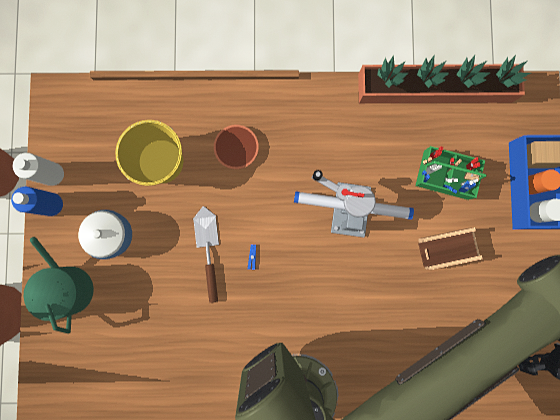

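View pics/wrist0.png

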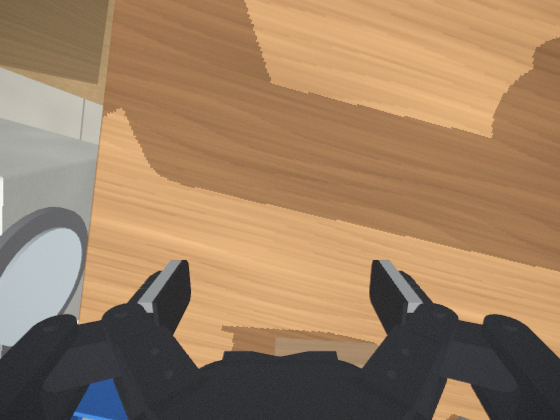

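The clamp is near top pixel (355,200) with its handle pointing left and up to the grip at (318,176). The scene camera shows the same, with the grip at (265,228). I'll zoom in to measure it.

```bash
cat > h.py <<'E'
from station import *
import cv2,numpy as np
from scipy.spatial.transform import Rotation as R
def ray(c,u,v,z,cam=None):
    K=c["camera_matrix"];d=np.array([(u-K[0,2])/K[0,0],-(v-K[1,2])/K[1,1],-1.])
    if "world_to_cam" in c: T=np.linalg.inv(c["world_to_cam"])
    else: T=cam
    o=T[:3,3];d=T[:3,:3]@d
    return o+d*(z-o[2])/d[2]
def proj(c,p,cam=None):
    W=c["world_to_cam"] if "world_to_cam" in c else np.linalg.inv(cam)
    q=W@np.r_[p,1];K=c["camera_matrix"]
    return np.array([K[0,0]*q[0]/-q[2]+K[0,2],K[1,1]*q[1]/q[2]+K[1,2]])
def tool(s):
    T=np.eye(4);q=s["eef_rot"];T[:3,:3]=R.from_quat([q[1],q[2],q[3],q[0]]).as_matrix();T[:3,3]=s["tcp_pos"];return T
def crop(f,x0,y0,x1,y1,k,name):
    cv2.imwrite(name,cv2.resize(f[y0:y1,x0:x1],None,fx=k,fy=k,interpolation=cv2.INTER_CUBIC))
E
python3 - <<'E'
from h import *
t=cv2.imread("pics/top0.png");crop(t,285,160,425,245,5.7,"pics/topz.png")
t=cv2.imread("pics/scene0.png");crop(t,145,205,285,310,5.7,"pics/scz.png")
print(tool(state()))
E
```

```text
[[-5.06383047e-04 -2.72368131e-01  9.62192987e-01  1.63376329e-01]
 [ 1.25968290e-03  9.62192174e-01  2.72368563e-01 -5.77081909e-01]
 [-9.99999078e-01  1.34998088e-03 -1.44140327e-04  2.30518261e-01]
 [ 0.00000000e+00  0.00000000e+00  0.00000000e+00  1.00000000e+00]]
```

View pics/topz.png

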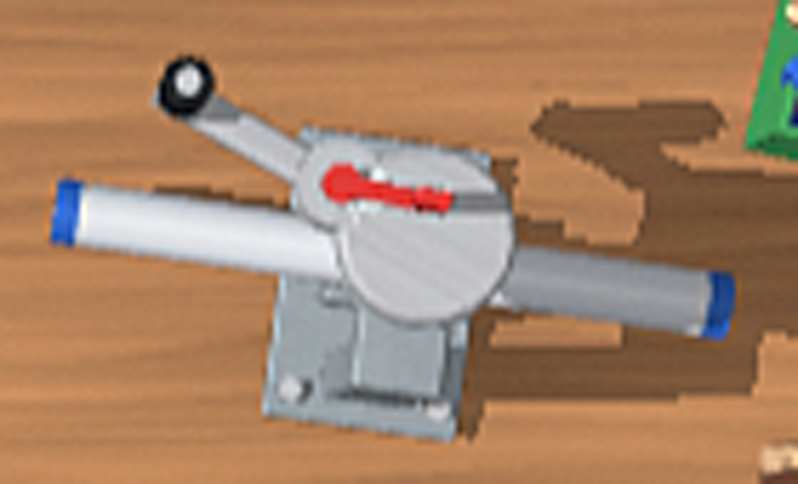

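View pics/scz.png

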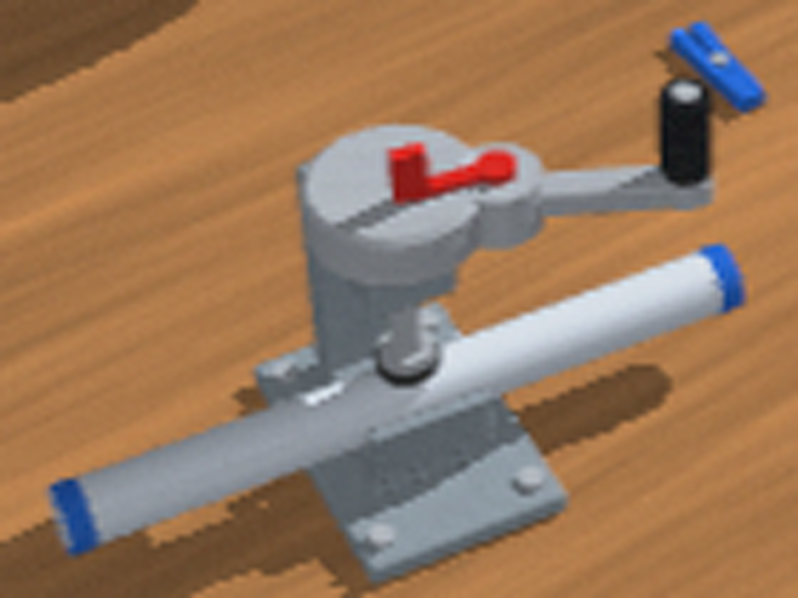

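```bash
python3 - <<'E'
from h import *
c=read_camera("top")
f=lambda x,y,z:ray(c,285+x/5.7,160+y/5.7,z)
a=f(65,212,.045);b=f(722,305,.045);print("pole",a,b,np.linalg.norm(a-b),"yaw",np.degrees(np.arctan2(-(a-b)[0],(a-b)[1])), (a+b)/2)
h=f(426,238,.178);g=f(188,78,.2165);t=f(432,198,.2045);p=f(343,184,.185)
for n,q in(("head",h),("grip",g),("tab",t),("piv",p)):print(n,q.round(4))
print("r grip",np.linalg.norm((g-h)[:2]),"dir from +y cw",np.degrees(np.arctan2((g-h)[0],(g-h)[1])),"piv",np.linalg.norm((p-h)[:2]),np.degrees(np.arctan2((p-h)[0],(p-h)[1])))
s=read_camera("scene")
k=5.7
for n,q in(("head",h),("grip",g),("tab",t)): print(n,(proj(s,q)-[145,205])*k)
E
```

```text
pole [0.56374915 0.00056824 0.045     ] [ 0.51521346 -0.32872755  0.045     ] 0.3328534658349993 yaw -8.384590916338864 [ 0.53948131 -0.16407966  0.045     ]
head [ 0.5379 -0.1609  0.178 ]
grip [ 0.6069 -0.05    0.2165]
tab [ 0.5536 -0.16    0.2045]
piv [ 0.5622 -0.1224  0.185 ]
r grip 0.13063114233545559 dir from +y cw 31.883355512289707 piv 0.04552468064328563 32.29325448522691
head [389.52972528 172.48817753]
grip [684.12540683  90.48944053]
tab [406.64181671 144.99326249]
```

The checks agree:

| Quantity | Measured | Expected |
|---|---|---|
| Grip radius | 131 mm | 130 mm |
| Lever pivot distance | 45.5 mm | 46 mm |
| Pole length | 333 mm | 340 mm |

- **Clamp:** the axis is at (0.538, -0.161) and the yaw is about -8.4°.
- **Handle:** about +0.41 rad.
- **Lever tab:** at (0.554, -0.160), about 13 mm over on the loosen side.

Next I'll move to above the tab.

```bash
python3 -m pendant '{"linear":[[-3,0,0],[-3,0,0],[0,2.2,3.6],[0,2.2,3.6],[0,2.2,3.6],[0,2.2,3.6],[0,2.2,3.6],[0,2.2,3.6],[0,2.2,3.6],[0,2.2,3.6]],"twist":[0,0,0,0,0,0,0,0,0,0]}' 0
python3 -c "
from h import *
s=state();T=tool(s);print(T.round(4),s['qpos'])
d=np.array([.5536,-.160,.25])-T[:3,3];print(T[:3,:3].T@d*100)"
```

```text
clock: 1.25
tcp_pos: [0.3973, -0.3234, 0.2908]
eef_rot: [0.701, -0.092, 0.701, 0.096]
contact_force: [0.9, -1.1, -0.3]
grip_width: 0.502
[[-1.600e-03 -2.631e-01  9.648e-01  3.973e-01]
 [ 5.600e-03  9.648e-01  2.631e-01 -3.234e-01]
 [-1.000e+00  5.800e-03 -1.000e-04  2.908e-01]
 [ 0.000e+00  0.000e+00  0.000e+00  1.000e+00]] [-0.29307827 -0.1739224  -0.00848241 -0.00494279 -1.73939311 -1.01232588]
[ 4.14805939 11.62378021 19.3820276 ]
```

```bash
python3 -m pendant '{"linear":[[0,2.1,3.6],[0,2.1,3.6],[0,2.1,3.6],[0,2.1,3.5],[0,2.1,3.5],[0,0.5,1],[0,0,0],[0,0,0],[0,0,0],[0,0,0]],"twist":[0,0,0,0,0,-8.5,-8.5,-8.5,-8.5,-8]}'
python3 -c "
from h import *
s=state();T=tool(s);print(T.round(4),s['qpos'])
c=read_camera('wrist');cv2.imwrite('pics/w1.png',c['frame'])
d=np.array([.5536,-.160,.19])-T[:3,3];print(T[:3,:3].T@d*100)"
```

```text
clock: 2.25
tcp_pos: [0.5579, -0.1533, 0.2889]
eef_rot: [0.617, -0.342, 0.618, 0.348]
contact_force: [0.4, 0.5, -0.6]
grip_width: 0.497
[[-0.0045 -0.8515  0.5243  0.5579]
 [ 0.0068  0.5243  0.8515 -0.1533]
 [-1.      0.0074  0.0034  0.2889]
 [ 0.      0.      0.      1.    ]] [ 0.07384742  0.00302382  0.15455034 -0.00716471 -1.72634717 -0.62683093]
[ 9.88213746 -0.05553061 -0.83189718]
```

View pics/w1.png

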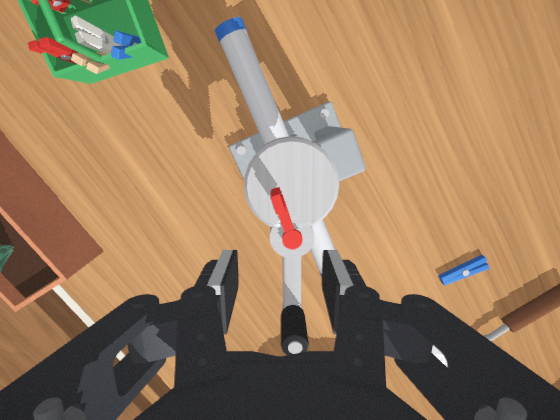

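The wrist view shows the tab at (277,190), left of the handle line, with the pivot at (292,239) and the grip top at (295,348). I'll cross-check those against the top-camera points.

```bash
python3 -c "
from h import *
T=tool(state());c=read_camera('wrist');C=T@c['T_tool_cam']
for n,u,v,z in(('tab',277,191,.2045),('grip',295,348,.2165),('head',291,184,.178),('piv',292,239,.185)):
  p=ray(c,u,v,z,C);print(n,p.round(4),(T[:3,:3].T@(p-T[:3,3])*100).round(2))
"
```

```text
tab [ 0.5495 -0.1714  0.2045] [ 8.42 -0.28 -2.02]
grip [ 0.6057 -0.0498  0.2165] [ 7.28  1.22 11.3 ]
head [ 0.5395 -0.1652  0.178 ] [11.08  0.88 -2.02]
piv [ 0.5628 -0.1245  0.185 ] [10.4   0.99  2.68]
```

```bash
python3 -m pendant '{"linear":[[2.5,0.3,-0.5],[2.5,0,-0.5],[2.5,0,0],[1.5,0,0],[0.9,0,0],[0,0,0]],"twist":[0,0,0,0,0,0]}'
python3 -c "
from h import *
s=state();T=tool(s);print(T[:3].round(4),s['contact_force'])
c=read_camera('wrist');cv2.imwrite('pics/w2.png',c['frame'])"
```

```text
clock: 2.95
tcp_pos: [0.5498, -0.1602, 0.1877]
eef_rot: [0.622, -0.334, 0.621, 0.339]
contact_force: [0.2, 0.8, -0.2]
grip_width: 0.502
[[-0.0015 -0.8372  0.547   0.5498]
 [ 0.0065  0.5469  0.8371 -0.1602]
 [-1.      0.0048  0.0046  0.1877]] [ 0.24867439  0.80327326 -0.1938473 ]
```

View pics/w2.png

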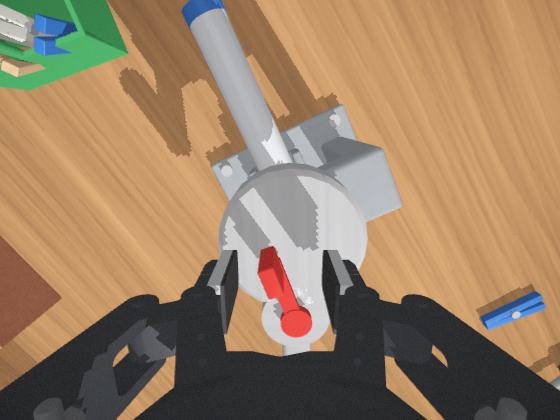

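The tab at (268,268) sits between the pads, clear of both. I'll push it gently along +y.

```bash
python3 -m pendant '{"linear":[[0,0.5,0],[0,0.5,0],[0,0.3,0],[0,0.3,0],[0,0.3,0],[0,0.3,0],[0,0.3,0],[0,0.3,0]],"twist":[0,0,0,0,0,0,0,0]}'
python3 -c "
from h import *
s=state();T=tool(s);print(T[:3].round(4),T[:3,:3].T@s['contact_force'])
c=read_camera('wrist');cv2.imwrite('pics/w3.png',c['frame'])"
```

```text
clock: 3.8
tcp_pos: [0.5265, -0.1442, 0.1937]
eef_rot: [0.625, -0.336, 0.619, 0.336]
contact_force: [-0.3, 1.2, -0.6]
grip_width: 0.498
[[ 0.007  -0.8365  0.5479  0.5265]
 [ 0.0048  0.5479  0.8365 -0.1442]
 [-1.     -0.0032  0.0078  0.1937]] [0.56995622 0.87971531 0.86464314]
```

View pics/w3.png

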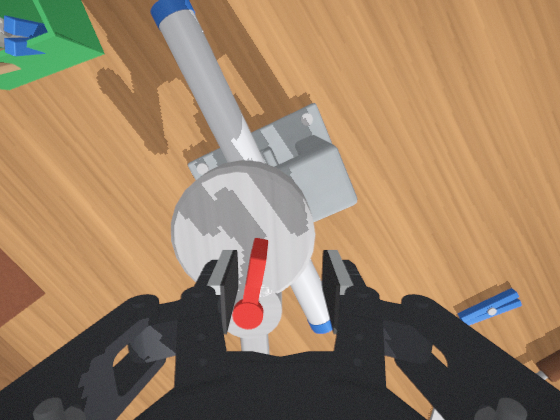

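The tab has snapped over. It's now at (260,260), right of the pivot at (248,314), and the pad no longer touches it. I'll rise, check it again, and line up over the grip.

```bash
python3 -m pendant '{"linear":[[-2,-0.4,0],[-2.5,-0.4,0],[-2.5,-0.4,0],[-0.5,0,0]],"twist":[0,0,0,0]}'
python3 -c "
from h import *
s=state();T=tool(s);print(T[:3].round(4),T[:3,:3].T@s['contact_force'])
c=read_camera('wrist');cv2.imwrite('pics/w4.png',c['frame'])"
```

```text
clock: 4.25
tcp_pos: [0.5349, -0.1505, 0.2695]
eef_rot: [0.624, -0.335, 0.62, 0.338]
contact_force: [0.0, -1.0, 1.1]
grip_width: 0.504
[[ 3.200e-03 -8.371e-01  5.471e-01  5.349e-01]
 [ 5.500e-03  5.471e-01  8.370e-01 -1.505e-01]
 [-1.000e+00  3.000e-04  6.300e-03  2.695e-01]] [-1.12290448 -0.5317047  -0.79547065]
```

View pics/w4.png

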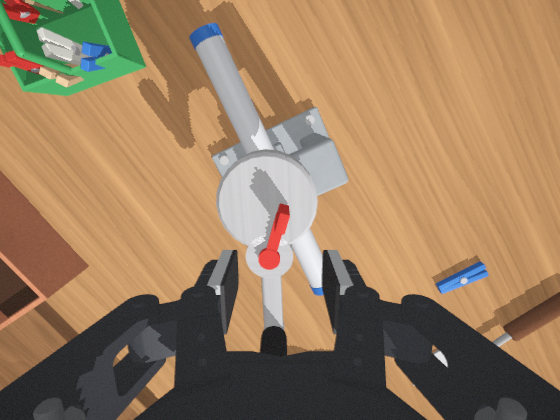

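```bash
python3 -m pendant '{"linear":[[0,-0.15,4.1],[0,-0.15,4.1],[0,-0.15,4.1],[0,0,0]],"twist":[0,0,0,0]}'
python3 -c "
from h import *
s=state();T=tool(s);print(T[:3].round(4),T[:3,:3].T@s['contact_force'])
print(T[:3,:3].T@(np.array([.606,-.050,.19])-T[:3,3])*100)
c=read_camera('wrist');cv2.imwrite('pics/w5.png',c['frame'])
c=read_camera('scene');crop(c['frame'],145,160,325,300,4.2,'pics/s5.png')"
```

```text
clock: 4.7
tcp_pos: [0.6067, -0.0465, 0.2661]
eef_rot: [0.623, -0.333, 0.621, 0.338]
contact_force: [-1.0, 1.1, -0.5]
grip_width: 0.5
[[-8.000e-04 -8.355e-01  5.495e-01  6.067e-01]
 [ 7.400e-03  5.495e-01  8.355e-01 -4.650e-02]
 [-1.000e+00  4.800e-03  5.700e-03  2.661e-01]] [0.52417715 1.47887416 0.39075036]
[ 7.60516141 -0.17139087 -0.3783345 ]
```

View pics/s5.png

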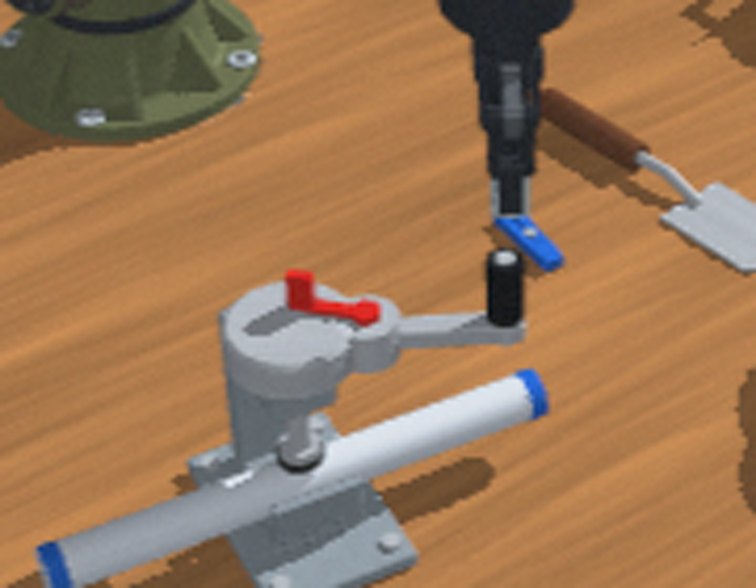

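View pics/w5.png

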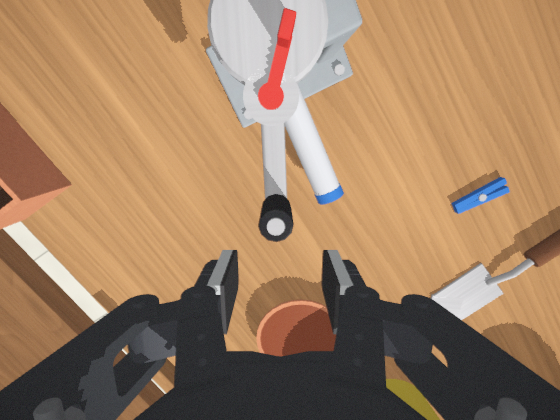

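Both views show the lever over on the tighten side. The grip top at (276,227) lies between the pad planes, so I'll descend around it.

```bash
python3 -c "
from h import *
T=tool(state());c=read_camera('wrist');C=T@c['T_tool_cam'];p=ray(c,276,227,.2165,C);print(p,T[:3,:3].T@(p-T[:3,3])*100)"
python3 -m pendant '{"linear":[[2,-0.1,-0.2],[2,-0.1,-0.1],[2,0,-0.1],[1.2,0,0],[0.4,0,0],[0,0,0]],"twist":[0,0,0,0,0,0]}'
python3 -c "
from h import *
s=state();T=tool(s);print(T[:3].round(4),T[:3,:3].T@s['contact_force'])
c=read_camera('wrist');cv2.imwrite('pics/w6.png',c['frame'])"
```

```text
[ 0.60646875 -0.05321408  0.2165    ] [ 5.08269599 -0.32166279 -0.31066342]
clock: 5.45
tcp_pos: [0.6026, -0.0592, 0.1918]
eef_rot: [0.627, -0.332, 0.621, 0.334]
contact_force: [0.0, 0.2, -0.1]
grip_width: 0.501
[[ 0.0058 -0.8308  0.5566  0.6026]
 [ 0.0062  0.5566  0.8307 -0.0592]
 [-1.     -0.0014  0.0084  0.1918]] [0.06747985 0.06829034 0.16647689]
```

View pics/w6.png

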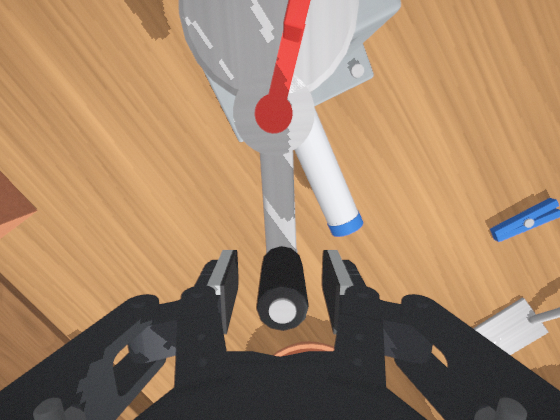

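The grip is centred between the pads but about 9 mm too far out along +z. I'll correct that and start the swing back slowly, watching the force.

```bash
python3 -m pendant '{"linear":[[0,0.4,0.5],[0,0.4,0.4],[0,0.78,0],[0,0.78,0],[0,0.78,0]],"twist":[0,0,-3.4,-3.4,-3.4]}'
cat > st.py <<'E'
from h import *
s=state();T=tool(s);A=np.array([.538,-.161]);d=T[:2,3]-A
print("t",s["clock"],"tcp",T[:3,3].round(4),"F tool",(T[:3,:3].T@s["contact_force"]).round(2),"r",np.linalg.norm(d).round(4),"ang",(np.arctan2(*d)-np.radians(8.4)).round(3),"yaw",(np.arctan2(T[0,2],T[1,2])-np.radians(8.4)).round(3),"tilt",T[:2,0].round(3))
E
python3 st.py
```

```text
clock: 6.0
tcp_pos: [0.5825, -0.0334, 0.196]
eef_rot: [0.596, -0.389, 0.586, 0.388]
contact_force: [0.3, -0.9, 0.5]
grip_width: 0.502
t 6.0 tcp [ 0.5825 -0.0334  0.196 ] F tool [-0.47 -0.65 -0.69] r 0.1351 ang 0.189 yaw 0.26 tilt [0.013 0.006]
```

```bash
python3 -m pendant '{"linear":[[0.2,0.78,-0.2],[0.1,0.78,-0.15],[0.1,0.78,-0.1],[0.1,0.78,-0.05]],"twist":[-3.6,-3.6,-3.6,-3.6]}';python3 st.py
python3 -m pendant '{"linear":[[0.1,0.78,-0.1],[0.1,0.78,-0.1],[0.1,0.78,-0.05],[0.1,0.78,-0.05]],"twist":[-3.6,-3.6,-3.6,-3.6]}';python3 st.py
python3 -c "
from h import *
c=read_camera('wrist');cv2.imwrite('pics/w7.png',c['frame'])"
```

```text
clock: 6.4
tcp_pos: [0.5521, -0.0258, 0.1945]
eef_rot: [0.542, -0.466, 0.527, 0.46]
contact_force: [0.9, 0.7, 1.4]
grip_width: 0.502
t 6.4 tcp [ 0.5521 -0.0258  0.1945] F tool [-1.34 -0.86  0.85] r 0.1359 ang -0.042 yaw -0.004 tilt [0.021 0.007]
clock: 6.8
tcp_pos: [0.5219, -0.0248, 0.1941]
eef_rot: [-0.478, 0.536, -0.459, -0.524]
contact_force: [1.1, -0.3, 1.0]
grip_width: 0.497
t 6.8 tcp [ 0.5219 -0.0248  0.1941] F tool [-0.96 -1.05 -0.38] r 0.1372 ang -0.264 yaw -0.269 tilt [0.031 0.009]
```

View pics/w7.png

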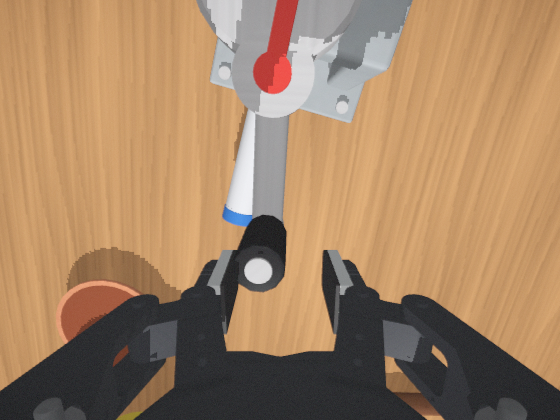

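The grip rides on the left pad and the handle clicks back at about 1 N, so it's running free. The lever is still on the tighten side, so I'll carry on to the back stop.

```bash
python3 -m pendant '{"linear":[[0.1,0.78,-0.2],[0.1,0.78,-0.2],[0.1,0.78,-0.2],[0.1,0.5,-0.1]],"twist":[-3.6,-3.6,-3.6,-2]}';python3 st.py
python3 -m pendant '{"linear":[[0.1,0.4,-0.05],[0.1,0.4,-0.05]],"twist":[-1.8,-1.8]}';python3 st.py

```

```text
clock: 7.25
tcp_pos: [0.4963, -0.0356, 0.193]
eef_rot: [-0.414, 0.589, -0.393, -0.571]
contact_force: [1.8, 1.1, 1.5]
grip_width: 0.498
t 7.25 tcp [ 0.4963 -0.0356  0.193 ] F tool [-1.42 -2.14  0.4 ] r 0.1322 ang -0.468 yaw -0.502 tilt [0.038 0.011]
clock: 7.45
tcp_pos: [0.4905, -0.0383, 0.1929]
eef_rot: [-0.397, 0.604, -0.373, -0.582]
contact_force: [0.2, 0.4, 0.7]
grip_width: 0.495
t 7.45 tcp [ 0.4905 -0.0383  0.1929] F tool [-0.71 -0.39  0.31] r 0.1316 ang -0.516 yaw -0.566 tilt [0.044 0.012]
```

```bash
python3 -m pendant '{"linear":[[0.1,0.4,-0.05],[0,0.4,-0.05]],"twist":[-1.8,-1]}';python3 st.py
python3 -m pendant '{"linear":[[0,0.4,0],[0,0.3,0]],"twist":[0,0]}';python3 st.py
python3 -c "
from h import *
c=read_camera('wrist');cv2.imwrite('pics/w8.png',c['frame'])"
```

```text
clock: 7.65
tcp_pos: [0.4845, -0.0416, 0.1931]
eef_rot: [-0.383, 0.614, -0.357, -0.591]
contact_force: [1.0, 1.0, 0.1]
grip_width: 0.499
t 7.65 tcp [ 0.4845 -0.0416  0.1931] F tool [-0.01 -1.32  0.44] r 0.1308 ang -0.568 yaw -0.616 tilt [0.047 0.013]
clock: 7.85
tcp_pos: [0.4793, -0.0437, 0.1935]
eef_rot: [-0.384, 0.615, -0.356, -0.59]
contact_force: [11.9, 4.3, -3.7]
grip_width: 0.498
t 7.85 tcp [ 0.4793 -0.0437  0.1935] F tool [  4.35 -12.35  -1.51] r 0.1312 ang -0.61 yaw -0.615 tilt [0.051 0.016]
```

View pics/w8.png

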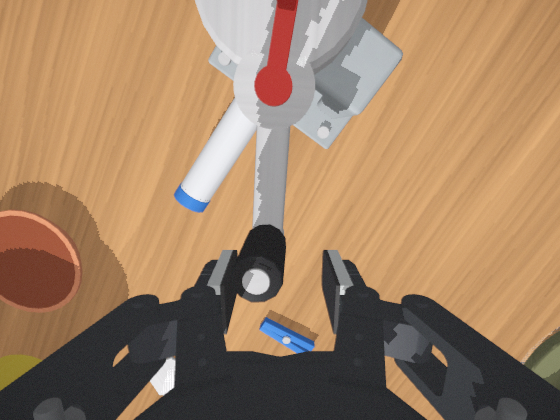

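Backstop reached: the force jumped to 12 N at -0.55, against 2 N or less on the way. Now for the forward stroke, first closing the gap on the other side.

```bash
python3 -m pendant '{"linear":[[0,-0.8,0],[0,-0.6,0],[0,-0.5,0],[0,-0.5,-0.03],[0,-0.5,-0.03]],"twist":[0,0,2,2,2]}';python3 st.py
python3 -m pendant '{"linear":[[-0.05,-0.65,-0.03],[-0.05,-0.65,-0.03],[-0.05,-0.65,-0.03],[0,-0.65,-0.03]],"twist":[2.8,2.8,2.8,2.8]}';python3 st.py
```

```text
clock: 8.4
tcp_pos: [0.5065, -0.0311, 0.1951]
eef_rot: [-0.417, 0.592, -0.389, -0.569]
contact_force: [-0.1, -0.1, 0.5]
grip_width: 0.499
t 8.4 tcp [ 0.5065 -0.0311  0.1951] F tool [-0.49  0.16 -0.09] r 0.1336 ang -0.384 yaw -0.504 tilt [0.049 0.014]
clock: 8.8
tcp_pos: [0.5315, -0.0255, 0.1963]
eef_rot: [-0.473, 0.545, -0.449, -0.528]
contact_force: [-4.8, -1.1, 2.6]
grip_width: 0.506
t 8.8 tcp [ 0.5315 -0.0255  0.1963] F tool [-2.81  4.79 -0.36] r 0.1356 ang -0.195 yaw -0.298 tilt [0.04  0.011]
```

```bash
python3 -m pendant '{"linear":[[0.1,-0.65,-0.1],[0.1,-0.65,-0.1],[0.1,-0.65,-0.1]],"twist":[2.8,2.8,2.8]}';python3 st.py
python3 -m pendant '{"linear":[[0.1,-0.65,-0.1],[0.1,-0.65,-0.1],[0.1,-0.65,-0.1]],"twist":[2.8,2.8,2.8]}';python3 st.py
```

```text
clock: 9.1
tcp_pos: [0.55, -0.0278, 0.1943]
eef_rot: [0.51, -0.505, 0.491, 0.493]
contact_force: [-5.7, -0.3, 3.3]
grip_width: 0.505
t 9.1 tcp [ 0.55   -0.0278  0.1943] F tool [-3.46  5.57 -0.34] r 0.1338 ang -0.057 yaw -0.144 tilt [0.031 0.006]
clock: 9.4
tcp_pos: [0.5682, -0.0327, 0.192]
eef_rot: [0.544, -0.464, 0.531, 0.455]
contact_force: [-4.3, 0.4, 3.6]
grip_width: 0.5
t 9.4 tcp [ 0.5682 -0.0327  0.192 ] F tool [-3.69  4.23 -0.29] r 0.1318 ang 0.085 yaw 0.011 tilt [0.022 0.002]
```

```bash
python3 -m pendant '{"linear":[[0,-0.65,-0.06],[0,-0.65,-0.06],[0,-0.65,-0.06]],"twist":[2.8,2.8,2.8]}';python3 st.py
python3 -m pendant '{"linear":[[0,-0.65,-0.06],[0,-0.65,-0.06]],"twist":[2.8,2.8]}';python3 st.py
```

```text
clock: 9.7
tcp_pos: [0.5855, -0.0388, 0.1917]
eef_rot: [0.575, -0.419, 0.568, 0.414]
contact_force: [-4.7, 1.4, 2.6]
grip_width: 0.499
t 9.7 tcp [ 0.5855 -0.0388  0.1917] F tool [-2.7   4.84 -0.05] r 0.1311 ang 0.224 yaw 0.165 tilt [0.013 0.   ]
clock: 9.9
tcp_pos: [0.5967, -0.0442, 0.1916]
eef_rot: [0.594, -0.388, 0.59, 0.385]
contact_force: [-4.2, 2.3, 2.3]
grip_width: 0.502
t 9.9 tcp [ 0.5967 -0.0442  0.1916] F tool [-2.35  4.76  0.37] r 0.1307 ang 0.319 yaw 0.267 tilt [ 0.007 -0.001]
```

```bash
python3 -m pendant '{"linear":[[0,-0.65,-0.06],[0,-0.65,-0.06]],"twist":[2.8,2.8]}';python3 st.py
python3 -m pendant '{"linear":[[0,-0.6,-0.06],[0,-0.6,-0.06]],"twist":[2.6,2.6]}';python3 st.py
```

```text
clock: 10.1
tcp_pos: [0.6074, -0.0505, 0.1915]
eef_rot: [0.611, -0.356, 0.611, 0.355]
contact_force: [-3.5, 2.1, 3.1]
grip_width: 0.5
t 10.1 tcp [ 0.6074 -0.0505  0.1915] F tool [-3.09  4.08  0.14] r 0.1305 ang 0.414 yaw 0.37 tilt [ 0.002 -0.001]
clock: 10.3
tcp_pos: [0.6162, -0.057, 0.1913]
eef_rot: [0.626, -0.326, 0.629, 0.327]
contact_force: [-7.3, 5.0, 3.8]
grip_width: 0.499
t 10.3 tcp [ 0.6162 -0.057   0.1913] F tool [-3.78  8.84 -0.09] r 0.1302 ang 0.498 yaw 0.464 tilt [-0.004 -0.001]
```

```bash
python3 -m pendant '{"linear":[[0,-0.3,-0.03]],"twist":[1.2]}';python3 st.py
python3 -c "
from h import *
c=read_camera('wrist');cv2.imwrite('pics/w9.png',c['frame'])
c=read_camera('scene');crop(c['frame'],180,210,280,290,7,'pics/s9.png')";python3 st.py
```

```text
clock: 10.4
tcp_pos: [0.6179, -0.0584, 0.1913]
eef_rot: [0.628, -0.318, 0.633, 0.32]
contact_force: [-7.2, 4.8, 5.1]
grip_width: 0.499
t 10.4 tcp [ 0.6179 -0.0584  0.1913] F tool [-5.09  8.71 -0.41] r 0.1301 ang 0.515 yaw 0.487 tilt [-0.008 -0.   ]
t 10.5 tcp [ 0.618  -0.0584  0.1912] F tool [-3.29  7.06 -0.71] r 0.1301 ang 0.515 yaw 0.486 tilt [-0.008 -0.001]
```

View pics/w9.png

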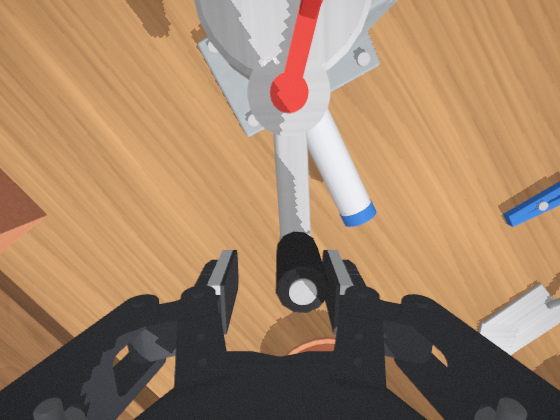

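View pics/s9.png

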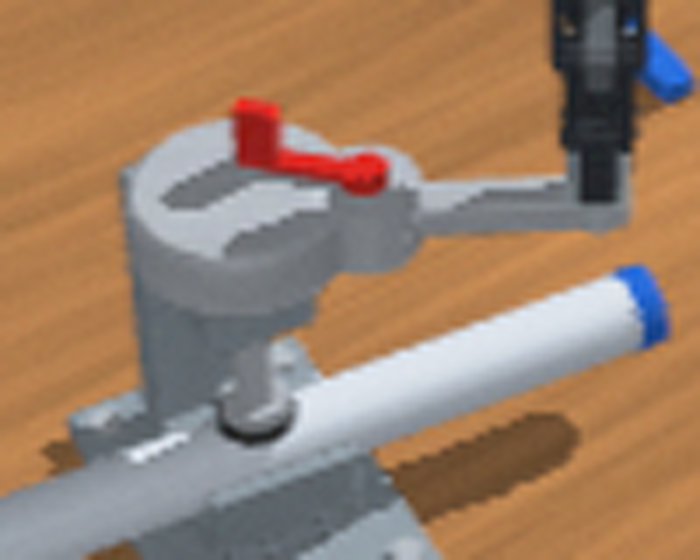

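The force stepped from about 4.3 N to 8.8 N at a handle angle near +0.43, which is well short of the +0.55 stop, so the pad has met the pole. About 0.23 rad more is needed and the stop leaves too little room. I'll take a short back stroke and then pull again.

```bash
python3 -m pendant '{"linear":[[0,0.8,0],[0,0.8,0],[0,0.7,-0.05],[0,0.78,-0.05],[0,0.78,-0.05],[0,0.78,-0.05]],"twist":[0,0,-3.4,-3.4,-3.4,-3.4]}';python3 st.py
python3 -m pendant '{"linear":[[0.1,0.78,-0.1],[0.1,0.78,-0.1],[0.1,0.78,-0.1],[0.1,0.78,-0.1]],"twist":[-3.4,-3.4,-3.4,-3.4]}';python3 st.py
```

```text
clock: 11.1
tcp_pos: [0.5764, -0.0336, 0.19]
eef_rot: [0.584, -0.393, 0.591, 0.395]
contact_force: [1.4, -0.9, 0.8]
grip_width: 0.502
t 11.1 tcp [ 0.5764 -0.0336  0.19  ] F tool [-0.82 -1.61 -0.29] r 0.1331 ang 0.146 yaw 0.242 tilt [-0.009 -0.004]
clock: 11.5
tcp_pos: [0.5446, -0.0275, 0.1868]
eef_rot: [0.532, -0.464, 0.537, 0.463]
contact_force: [0.2, 0.5, 0.7]
grip_width: 0.499
t 11.5 tcp [ 0.5446 -0.0275  0.1868] F tool [-0.68 -0.09  0.52] r 0.1336 ang -0.097 yaw -0.005 tilt [-0.004 -0.006]
```

```bash
python3 -m pendant '{"linear":[[-0.1,0.78,-0.1],[-0.1,0.78,-0.1],[-0.1,0.78,-0.1]],"twist":[-3.4,-3.4,-3.4]}';python3 st.py
python3 -m pendant '{"linear":[[0,-0.8,0],[0,-0.6,0],[0,-0.4,0],[0,-0.4,0]],"twist":[0,0,1,1.6]}';python3 st.py
python3 -m pendant '{"linear":[[0,-0.4,0]],"twist":[1.7]}';python3 st.py
python3 -m pendant '{"linear":[[0,-0.4,0]],"twist":[1.7]}';python3 st.py
```

```text
clock: 11.8
tcp_pos: [0.5198, -0.0281, 0.1893]
eef_rot: [-0.486, 0.512, -0.491, -0.51]
contact_force: [1.0, 0.2, -0.3]
grip_width: 0.499
t 11.8 tcp [ 0.5198 -0.0281  0.1893] F tool [ 0.34 -0.99  0.15] r 0.1341 ang -0.283 yaw -0.191 tilt [-0.003 -0.007]
clock: 12.2
tcp_pos: [0.5427, -0.0268, 0.1895]
eef_rot: [0.499, -0.5, 0.503, 0.497]
contact_force: [-1.0, -0.7, 0.2]
grip_width: 0.499
t 12.2 tcp [ 0.5427 -0.0268  0.1895] F tool [-0.2   0.97 -0.69] r 0.1343 ang -0.112 yaw -0.141 tilt [-0.001 -0.007]
clock: 12.3
tcp_pos: [0.5469, -0.0269, 0.1893]
eef_rot: [0.507, -0.492, 0.512, 0.489]
contact_force: [-2.5, 0.3, 2.3]
grip_width: 0.502
t 12.3 tcp [ 0.5469 -0.0269  0.1893] F tool [-2.32  2.49  0.15] r 0.1344 ang -0.08 yaw -0.108 tilt [-0.003 -0.008]
clock: 12.4
tcp_pos: [0.5508, -0.0273, 0.1892]
eef_rot: [0.514, -0.483, 0.521, 0.481]
contact_force: [-4.6, 0.8, 4.3]
grip_width: 0.499
t 12.4 tcp [ 0.5508 -0.0273  0.1892] F tool [-4.27  4.63  0.39] r 0.1343 ang -0.051 yaw -0.075 tilt [-0.004 -0.008]
```

```bash
for i in 1 ; do python3 -m pendant '{"linear":[[0,-0.4,-0.05],[0,-0.4,-0.05]],"twist":[1.7,1.7]}' >/dev/null;python3 st.py
python3 -m pendant '{"linear":[[0,-0.4,-0.05],[0,-0.4,-0.05]],"twist":[1.7,1.7]}'>/dev/null;python3 st.py; done
```

```text
t 12.6 tcp [ 0.5575 -0.0293  0.1891] F tool [-4.14  7.76  0.73] r 0.1331 ang 0.001 yaw -0.01 tilt [-0.01  -0.009]
t 12.8 tcp [ 0.5635 -0.0317  0.189 ] F tool [-4.29  8.79  0.11] r 0.1318 ang 0.048 yaw 0.055 tilt [-0.016 -0.009]
```

```bash
python3 -m pendant '{"linear":[[0,-0.4,-0.02],[0,-0.4,-0.02]],"twist":[1.4,1.4]}' >/dev/null;python3 st.py
python3 -m pendant '{"linear":[[0,-0.4,-0.02],[0,-0.4,-0.02]],"twist":[1.4,1.4]}'>/dev/null;python3 st.py
```

```text
t 13.0 tcp [ 0.5691 -0.0337  0.1889] F tool [-4.52  9.92 -0.2 ] r 0.131 ang 0.093 yaw 0.109 tilt [-0.023 -0.009]
t 13.2 tcp [ 0.5745 -0.0358  0.1887] F tool [-4.9   9.77  0.63] r 0.1304 ang 0.137 yaw 0.163 tilt [-0.03  -0.009]
```

```bash
python3 -m pendant '{"linear":[[0,-0.4,-0.02],[0,-0.4,-0.02]],"twist":[1.4,1.4]}' >/dev/null;python3 st.py
python3 -m pendant '{"linear":[[0,-0.4,-0.02]],"twist":[1.4]}'>/dev/null;python3 st.py
```

```text
t 13.4 tcp [ 0.5796 -0.0379  0.1885] F tool [-4.91 11.46  1.18] r 0.1299 ang 0.179 yaw 0.216 tilt [-0.038 -0.007]
t 13.5 tcp [ 0.582  -0.039   0.1885] F tool [-5.49 12.35  0.69] r 0.1297 ang 0.2 yaw 0.243 tilt [-0.042 -0.007]
```

The force is 12.3 N, and the angle since contact is about 0.24 rad, which is roughly 1.2 mm of squeeze. Both fit the target, so I'll back off to mid-gap and lift clear.

```bash
python3 -m pendant '{"linear":[[0,0.5,0],[0,0.4,0],[0,0,0],[-2,0,0],[-2.5,0,0],[-2.5,0,0],[-2.5,0,0],[0,0,0],[0,0,0]],"twist":[0,0,0,0,0,0,0,0,0]}';python3 st.py
python3 -c "
from h import *
c=read_camera('wrist');cv2.imwrite('pics/wa.png',c['frame'])
c=read_camera('scene');crop(c['frame'],170,190,290,290,6,'pics/sa.png')";python3 st.py
```

```text
clock: 14.4
tcp_pos: [0.5791, -0.0339, 0.2822]
eef_rot: [0.574, -0.381, 0.605, 0.398]
contact_force: [-0.7, 0.1, -0.5]
grip_width: 0.498
t 14.4 tcp [ 0.5791 -0.0339  0.2822] F tool [ 0.58  0.62 -0.14] r 0.1336 ang 0.167 yaw 0.256 tilt [-0.05  -0.005]
t 14.5 tcp [ 0.5788 -0.0341  0.2821] F tool [ 0.53 -0.53  0.19] r 0.1333 ang 0.164 yaw 0.255 tilt [-0.05  -0.005]
```

View pics/wa.png

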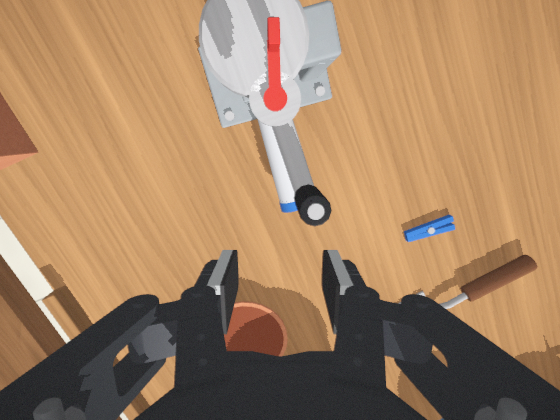

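View pics/sa.png

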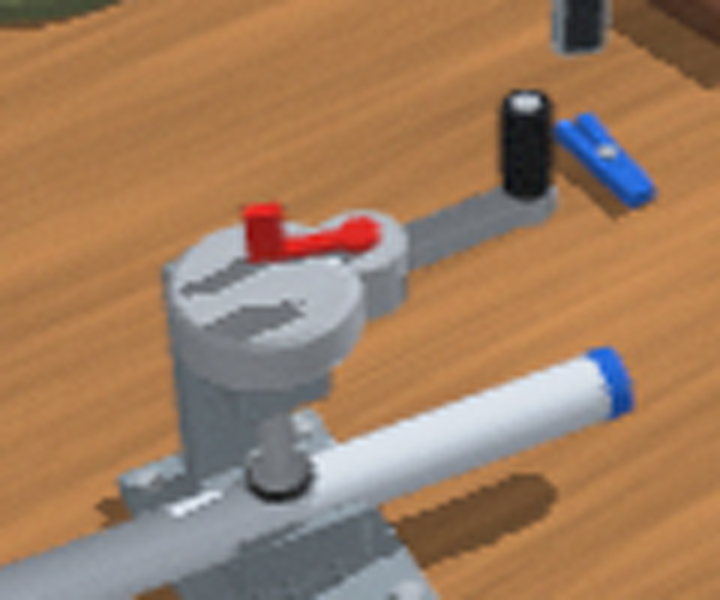

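```bash
python3 -c "
from h import *
T=tool(state());c=read_camera('wrist');C=T@c['T_tool_cam'];A=np.array([.538,-.161])
p={n:ray(c,u,v,z,C) for n,u,v,z in(('grip',316,211,.2165),('head',254,36,.178),('piv',275,98,.185),('tab',274,18,.2045))}
for k in p:print(k,p[k].round(4))
f=lambda d:np.arctan2(d[0],d[1])
hd=p['grip'][:2]-A;print('handle',f(hd)-np.radians(8.4),np.linalg.norm(hd))
hd=p['grip'][:2]-p['head'][:2];print('handle2',f(hd)-np.radians(8.4),np.linalg.norm(hd))
l=p['piv'][:2]-p['tab'][:2];print('lever dir',f(l)-np.radians(8.4),np.linalg.norm(l))
"
```

```text
grip [ 0.5485 -0.0334  0.2165]
head [ 0.5403 -0.1624  0.178 ]
piv [ 0.5435 -0.1169  0.185 ]
tab [ 0.5261 -0.1603  0.2045]
handle -0.06415805471312136 0.12801926940913935
handle2 -0.0828052140076145 0.12926083037421565
lever dir 0.23376705944926016 0.046663024555734824
```

The handle now reads about -0.07 rad, but I expected about +0.13 when I let go. The lever reads +0.30 relative to the handle, which is right. I'll check whether the handle is moving and which camera estimate to trust.

```bash
python3 -m pendant '{"linear":[[-0.5,0,0],[-0.5,0,-3],[0,0,-3],[0,0,-2]],"twist":[0,0,0,0]}';python3 st.py
python3 -c "
from h import *
s=state();np.save('T.npy',tool(s))
c=read_camera('wrist');cv2.imwrite('pics/wb.png',c['frame'])
c=read_camera('top');crop(c['frame'],285,160,425,245,5.7,'pics/tb.png')"
```

```text
clock: 14.95
tcp_pos: [0.5472, -0.1075, 0.2911]
eef_rot: [0.571, -0.382, 0.607, 0.4]
contact_force: [0.4, -0.2, 0.4]
grip_width: 0.498
t 14.95 tcp [ 0.5472 -0.1075  0.2911] F tool [-0.39 -0.4  -0.1 ] r 0.0542 ang 0.024 yaw 0.251 tilt [-0.056 -0.006]
```

View pics/wb.png

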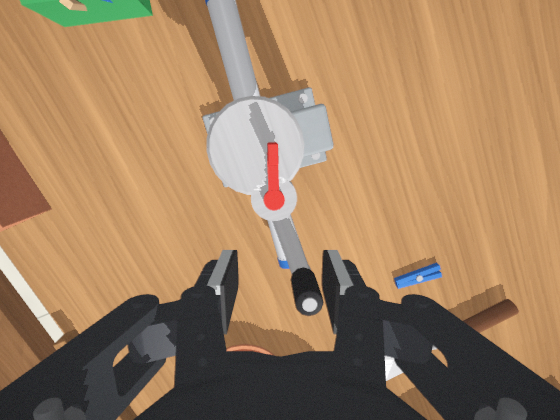

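View pics/tb.png

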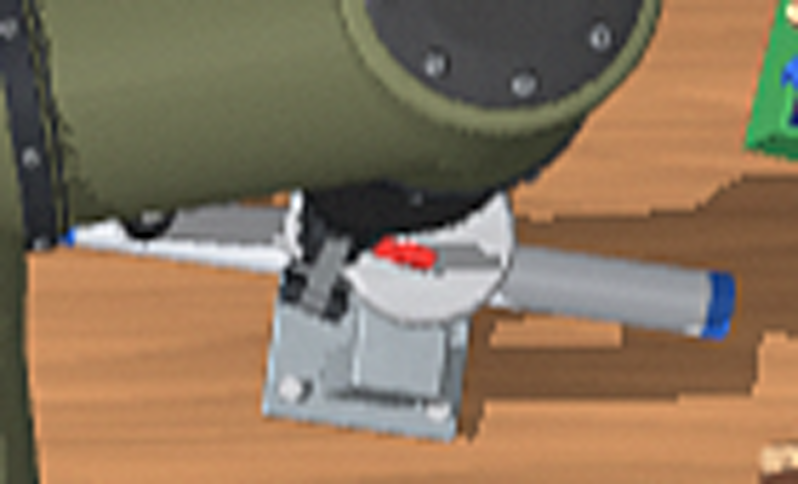

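```bash
python3 -m pendant '{"linear":[[0,0,0],[0,0,0],[0,0,0]],"twist":[-6.2,-6.2,-6.2]}' >/dev/null; python3 -c "
from h import *
T0=np.load('T.npy');c=read_camera('wrist');A=np.array([.538,-.161])
p=ray(c,309,304,.2165,T0@c['T_tool_cam']);print(p,np.linalg.norm(p[:2]-A),np.arctan2(*(p[:2]-A))-.1466)
g=np.array([.548,-.0325]); T=tool(state())
tgt=np.r_[g,.25];print(T[:3,:3].T@(tgt-T[:3,3])*100);print(T.round(3))"
```

```text
[ 0.54910482 -0.03374315  0.2165    ] 0.1277404466404636 -0.05955744981121085
[4.0389838  0.15358978 7.5506057 ]
[[-0.057 -0.997  0.061  0.547]
 [-0.006  0.062  0.998 -0.108]
 [-0.998  0.056 -0.009  0.291]
 [ 0.     0.     0.     1.   ]]
```

```bash
python3 -m pendant '{"linear":[[0,-0.1,3.8],[0,-0.1,3.7],[2,0,0],[2,-0.1,0],[2,0,0],[2,0,0],[1.5,0,0],[0.2,0,0]],"twist":[0,0,0,0,0,0,0,0]}' >/dev/null; python3 st.py; python3 -c "
from h import *
c=read_camera('wrist');cv2.imwrite('pics/wc.png',c['frame'])"
```

```text
t 16.2 tcp [ 0.5502 -0.0263  0.188 ] F tool [-0.03 -0.66 -0.79] r 0.1352 ang -0.056 yaw -0.07 tilt [-0.058 -0.006]
```

View pics/wc.png

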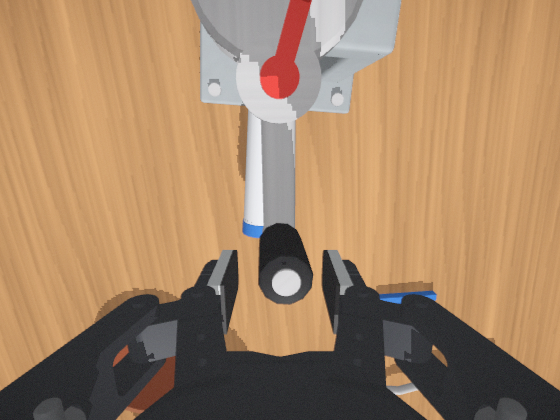

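The grip is centred between the pads at (286,283). As a gentle test I'll push forward one row at a time, staying under about 11 N, to see where it engages.

```bash
python3 -m pendant '{"linear":[[0,-0.4,0],[0,-0.4,0]],"twist":[0,0]}' >/dev/null; python3 st.py
python3 -m pendant '{"linear":[[0,-0.4,-0.05]],"twist":[1.2]}' >/dev/null; python3 st.py
python3 -m pendant '{"linear":[[0,-0.4,-0.05]],"twist":[1.7]}' >/dev/null; python3 st.py
python3 -m pendant '{"linear":[[0,-0.4,-0.05]],"twist":[1.7]}' >/dev/null; python3 st.py
```

```text
t 16.45 tcp [ 0.5594 -0.0267  0.1902] F tool [ 0.44  1.25 -0.01] r 0.136 ang 0.012 yaw -0.069 tilt [-0.055 -0.006]
t 16.55 tcp [ 0.564  -0.0275  0.1908] F tool [ 1.34  2.23 -0.66] r 0.136 ang 0.046 yaw -0.047 tilt [-0.054 -0.006]
t 16.65 tcp [ 0.5682 -0.0284  0.1908] F tool [0.12 3.58 0.63] r 0.136 ang 0.077 yaw -0.015 tilt [-0.055 -0.005]
t 16.75 tcp [ 0.5719 -0.0295  0.1906] F tool [-1.03  6.05 -0.01] r 0.1358 ang 0.106 yaw 0.017 tilt [-0.056 -0.005]
```

```bash
python3 -m pendant '{"linear":[[0,-0.4,-0.1]],"twist":[1.7]}' >/dev/null; python3 st.py
python3 -m pendant '{"linear":[[0,-0.4,-0.1]],"twist":[1.7]}' >/dev/null; python3 st.py
python3 -m pendant '{"linear":[[0,-0.4,-0.1]],"twist":[1.7]}' >/dev/null; python3 st.py
```

```text
t 16.85 tcp [ 0.5753 -0.0313  0.1906] F tool [-2.34  8.17 -0.1 ] r 0.135 ang 0.133 yaw 0.05 tilt [-0.058 -0.006]
t 16.95 tcp [ 0.5782 -0.0332  0.1905] F tool [-2.35  9.67  0.16] r 0.134 ang 0.158 yaw 0.082 tilt [-0.061 -0.006]
t 17.05 tcp [ 0.5807 -0.035   0.1904] F tool [-2.53 11.9  -0.31] r 0.133 ang 0.18 yaw 0.115 tilt [-0.065 -0.006]
```

The force rises linearly, about 80 N/rad, up to 11.9 N at the same place where the last stroke ended. So the screw held, and the swing back was only elastic wind-up in the handle and ratchet. I'll ease it off fully this time, until the grip is slack and centred, then lift.

```bash
python3 -m pendant '{"linear":[[0,0.5,0],[0,0.5,0],[0,0.5,0],[0,0.5,0],[0,0.5,0],[0,0.5,0]],"twist":[-1.6,-1.6,-1.6,-1.6,-1.6,-1.6]}' >/dev/null; python3 st.py; python3 -c "
from h import *
c=read_camera('wrist');cv2.imwrite('pics/wd.png',c['frame'])"
```

```text
t 17.65 tcp [ 0.5509 -0.0297  0.1927] F tool [-0.23  0.11  0.67] r 0.132 ang -0.049 yaw -0.055 tilt [-0.066 -0.006]
```

View pics/wd.png

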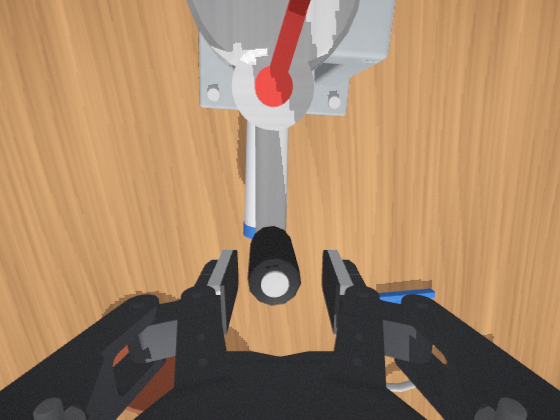

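The grip is slack and centred between the pads at (274,284), with about 0 N on it. The lever is still over. I'll lift straight up and away.

```bash
python3 -m pendant '{"linear":[[-2,0,0],[-2.5,0,0],[-2.5,0,0],[-2.5,0,0],[-1,0,-3.5],[0,0,-3.5],[0,0,0],[0,0,0],[0,0,0]],"twist":[0,0,0,0,0,0,0,0,0]}' >/dev/null; python3 st.py; python3 -c "
from h import *
T=tool(state());c=read_camera('wrist');cv2.imwrite('pics/we.png',c['frame'])
c=read_camera('scene');cv2.imwrite('pics/se.png',c['frame'])";python3 st.py
```

```text
t 18.6 tcp [ 0.5509 -0.1005  0.3047] F tool [-0.07  0.19 -0.08] r 0.0619 ang 0.063 yaw -0.061 tilt [-0.06  -0.006]
t 18.7 tcp [ 0.5509 -0.1001  0.3045] F tool [-0.64  0.07  0.96] r 0.0623 ang 0.062 yaw -0.061 tilt [-0.06  -0.006]
```

View pics/we.png

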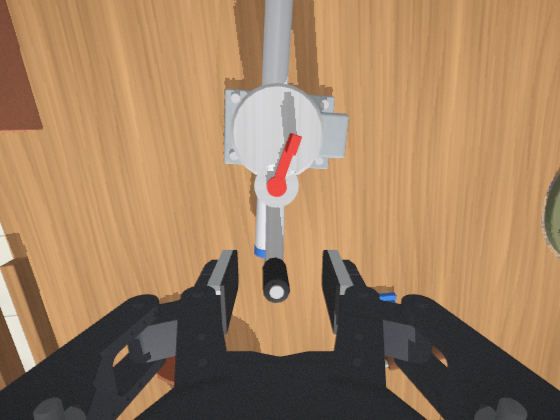

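View pics/se.png

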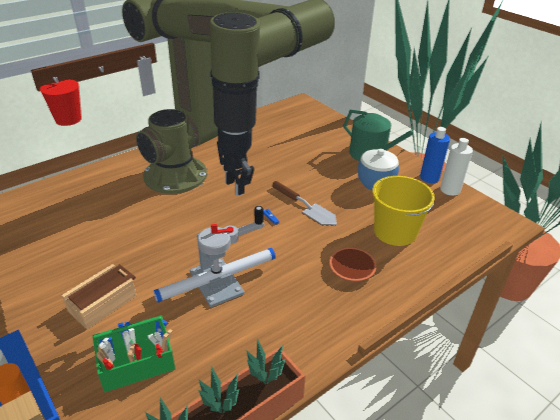

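The arm is clear of everything. The tab is still on the tighten side, at (294,145) against the pivot at (277,186), and the bystanders are where they started.

```bash
python3 -c "
from station import *
print(hand_in())"
```

```text
the job is handed in; nothing more can be done
None
```

The clamp is tightened and handed in at about 19 s; no verdict was reported. The pad reached the pole on the first forward stroke, and I finished on the second at about 12 N.

- **Lever:** one finger flipped it over. It read about +0.3 rad after tightening and was still on the tighten side in the last pictures. The readings after flipping were about 1 N; I have no peak force for the push itself.
- **Back-stop check:** the handle clicked back at 2 N or less at every reading. It then met the stop, where the force jumped to 12 N.
- **Tightening:** the force stepped from about 4.5 N to 8.8 N near +0.43 rad as the pad met the pole. The second stroke ended at 12.3 N.
- **Disagreement:** after I first let go, the handle sprang back about 0.2 rad, against "stays where it is left". I pushed again gently, and the force rose evenly to 11.9 N at the same place. That points to elastic give in the handle, with the screw holding. I then let the grip go slack before lifting.
- **Not measured directly:** the pad squeeze is worked out from force and angle, about 0.8 to 1.3 mm against the allowed 0.4 to 2.1 mm. The cameras can't show the pad height that finely.
- **At the end:** the arm touched nothing, and by eye the bystanders in view had not moved.

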